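# Fit the selector lever to the valve and set it

### The arm

A 6-joint arm with a two-finger parallel gripper is mounted at the origin on the work surface; the furniture and walls round the work are solid. World frame = base frame: x ahead of the robot, y to its left, z up, the work surface at z = 0. Lengths are in m, angles in rad, forces in N, time in s.
With the tool pointing down it reaches from about 0.4 to 0.825 m from the base axis. Payload 7 kg.
Tool frame: the origin (TCP) lies at the very end of the fingers, on their centre line; the grasp point (between the pads) lies 19 mm behind it; z points along the fingers, x is the direction in which the jaws open and shut, and the axes are right-handed (so a half turn about z gives the same grasp; the last joint's range is limited). The gripper opens to 88 mm and grips with 3 to 60 N. Pads are 19 mm wide; open, the fingers measure 130 mm over their backs; the gripper's body (78 mm by 193 mm) begins 47 mm behind the grasp point.
Start: joints at [-1.013, 0.359, 0.012, 0, -1.224, -0.288], TCP at [0.18, -0.651, 0.191] pointing down, gripper open.
Joint ranges: [-3.07, 3.07], [-1.43, 2.12], [-1.02, 1.25], [-3.03, 1.67], [-3.05, -0], [-3.03, 3.03]. Speed limits (rad/s): [2.39, 2.39, 3.01, 3.14, 3.14, 3.14].

### API

Orientations are given as [roll, pitch, yaw] about the fixed x, y, z axes, in that order (R = Rz(yaw) Ry(pitch) Rx(roll)).
In Python, from station import telemetry, grab_frame, arm, regions_of, pinpoint gives the robot as it stands. The module is installed in compiled form; this text tells all that it offers.
- The arm moves only by the shell command python3 -m inch 'ROWS' [FORCE]. ROWS is text: rows parted by semicolons, each of 7 numbers parted by spaces: the opening, from 0 (shut) to 1 (fully open), then the shift along the world's x, y, z in cm, then the turn, a rotation vector about the world's x, y, z in degrees. A call has 1 to 12 rows; each row is the pose to reach, as a shift and turn from the pose measured when the call began; what a row does not reach only later rows make up. A row lasts 1/8 s, in which the tool goes at most 62.5 mm and 10.7 degrees, less where a joint would pass 70% of its speed; a pose out of reach is approached as far as the arm can. A call with a gripper value outside its range is refused whole. The fingers move at their own pace and stop on an object; FORCE is the grip in N (left out, the last holds). Time passes only in rows, so rows that repeat a pose let the fingers close. It gives the time, the measured TCP pose, the force and the opening at its end, in the units of the state.
- telemetry.get_state(): the state, without advancing time (a new reading comes with each control period).
- grab_frame(name): name is "side" or "top"; returns a dict with "pixels" (480x640x3 uint8, red, green, blue), "fx", "fy", "cx", "cy" (pixels), "R" (3x3) and "t" (3): a world point X has camera coordinates R X + t. Camera axes: x right, y down, z forward; pixel columns grow to the right and rows downward; lengths in m; the calibration is good to about 2 mm. A picture is of the moment at which its call begins. There is no depth.
- arm.job_done(): hands the job in, once; it reports no verdict.
Trained networks look in the newest picture that a camera, given by its name, has taken for a name from the list of things; names that differ only in an ending like _2 or _b are one class to them, and where a whole thing is asked for, a point or a joint stands for the part that bears it (a point fixed in the world has none). Each returns a list of dicts, best first, with "p" (0 to 1); they miss things now and then, are a little off and sometimes report something else, mostly with a low value. They report only what shows in the picture. A call takes as long as a camera call.
- regions_of(camera, name): "pixels" (480x640 bool, what is visible of it) and "bbox" ([left, top, right, bottom] in pixels, round what is visible of it).
- pinpoint(camera, name): "location" ([column, row] in pixels: a listed point, or the origin of a listed thing).
The state is a dict: "t": time; "q": joint angles; "qd": joint speeds; "joint_efforts": joint torques, N m; "eef_pos": TCP position; "ee_rot": TCP orientation; "force": force on the tool from outside, world axes, zero at the start; "moment": the same for the moment, N m; "width": finger opening in m.
Only numpy, scipy, OpenCV 4.12 (cv2) and the standard library are available. Lean on these libraries where they do the work, as an engineer would, in place of code of your own. Each camera call takes 0.05 s, during which the arm holds its last target. There are 200 camera calls.

### The job

Take the retaining cap off the selector valve's splined shaft and stand it upright on the free bench beside the valve. Thread the loose lever onto the shaft, its arm on the side opposite the pointer so that the broad slot of the bore meets the broad spline, fully home on the collar, and then turn it until the pointer points exactly at the tip of the index tab on the dial's rim. Leave it there, put the cap back upright over the shaft end so that it rests on the lever's hub, and do not disturb the tab or the tape roll, grease tin and wrench lying around.

Things in the scene. Friction and masses are not known exactly. Their poses are not given: they have to be found in the camera images.
- valve: Selector valve, screwed to the bench and immovable in the episode (it stands elsewhere each time): 120 x 120 mm grey foot, round casting, and a flat aluminium dial disc of radius 80 mm whose top is 46 mm above the bench. Origin: centre of its underside on the shaft's axis; z up. Short brass pipe ports stick out under the dial.
- selector (a joint): Angle of the shaft and its pointer in the valve's frame, rad, anticlockwise from above; 0 = pointer along the valve's +x. Stops at -1.5 and 1.2. Friction of 0.25 N m holds it wherever it is left.
- index_tab (a joint): Angle of the index tab on the dial in the same measure: the pointer meets the tab when both joints read the same. The tab is clamped (slips only at 3 N m) and must stay where it is; the pointer starts 0.5 to 1.3 rad clockwise of it.
- shaft_seat (a point): Turns with the shaft: centre of the top of the shaft's round collar (46 mm diameter), 56 mm above the bench, on which the lever's hub must rest. z up along the shaft, x along the pointer. Splines stand out from the 20 mm core to 15 mm radius at +x, +y, -x and -y; three are 6 mm broad, the one at -x (opposite the pointer) 14 mm broad.
- shaft_end (a point): Centre of the shaft's upper end, 46 mm above shaft_seat (102 mm above the bench); the top 6 mm taper inward by 2.5 mm as a lead-in. The seated lever leaves 16 mm of shaft standing out of its hub.
- pointer_tip (a point): Tip of the flat blackened steel pointer that is fixed to the collar and sweeps just above the dial, 66 mm from the axis, 50 mm above the bench.
- tab_mark (a point): Where the pointer's tip must come: on the pointer's circle (66 mm from the axis), 2.5 mm inward of the tip of the index tab. The tab is a blackened steel clip on the dial's rim, 22 mm wide, its wedge-shaped tip pointing at the axis, its outer end 98 mm from the axis, no higher than 55 mm above the bench.
- lever: Loose steel lever, 250 g (most of it in the hub), lying flat. Origin: centre of the bore at the hub's underside; z up. Hub: flat-sided block 48 mm (x) by 44 mm (y), 30 mm high, to grip across y. The upright through bore matches the splines with 1.3 mm clearance each side; its broad slot is at -x, so it goes on only with lever and shaft_seat axes parallel. Arm: 24 mm wide, 10 mm thick, along -x to 150 mm from the bore.
- lever_handle (a point): Top of the black upright handle (24 mm thick, 44 mm tall) near the arm's end: 138 mm from the bore along the lever's -x, 54 mm above its underside.
- cap: Loose black round retaining cap, 90 g, 48 mm outside diameter (about 50 over its fine ribs), 62 mm tall, open below: round bore about 35 mm wide and 52 mm deep. Origin: centre of its lower rim; z up. At the start it stands over the shaft on the collar (rim 56 mm above the bench); at the end its rim rests on the seated lever's hub, 30 mm higher.
- tape_roll: Bystander: tape roll, 73 mm across, 25 mm high, lying on the bench. Origin: centre of its underside.
- grease_tin: Bystander: flat round tin, 54 mm across, 24 mm high. Origin: centre of its underside.
- wrench: Bystander: open-ended spanner, 150 mm long along its y, 5 mm thick, flat on the bench. Origin: middle of its underside.

How it is judged:
By the outcome, as a careful person would: the job done as asked, in the order asked, and still so for the second after the job is handed in, with the robot touching nothing.
It also fails if it takes over 72 s, if anything falls off the work surface, if the arm or the gripper's body presses on something with over 40 N, if the wrist force passes 120 N, or if a joint passes its speed limit or range.

## Working session

There is one attempt and no reset: what is moved stays moved. The work goes in short steps, Python scripts to look and compute and a shell command to move; the robot and the scene stay as the last step left them, time stands still between calls to the robot, and variables do not carry over. Pictures are saved under pics/ and viewed, about 8 in all and at most 12, crops included, and the job is handed in when it is done.

```bash
mkdir -p pics; cat > h.py <<'E'
import numpy as np, cv2
from station import telemetry, grab_frame, arm, regions_of, pinpoint
def ray(f,px):
    d=np.array([(px[0]-f['cx'])/f['fx'],(px[1]-f['cy'])/f['fy'],1.]);R=np.array(f['R']);t=np.array(f['t'])
    return -R.T@t, R.T@d
def at_z(f,px,z):
    o,d=ray(f,px); return o+d*(z-o[2])/d[2]
def proj(f,X):
    c=np.array(f['R'])@np.array(X)+np.array(f['t']); return np.array([f['fx']*c[0]/c[2]+f['cx'],f['fy']*c[1]/c[2]+f['cy']])
def tri(f1,p1,f2,p2):
    o1,d1=ray(f1,p1);o2,d2=ray(f2,p2)
    s=np.linalg.lstsq(np.c_[d1,-d2],o2-o1,rcond=None)[0]
    a=o1+d1*s[0];b=o2+d2*s[1];return (a+b)/2,np.linalg.norm(a-b)
def save(f,n,box=None,s=1):
    im=np.array(f['pixels'])[:,:,::-1]
    if box: im=im[box[1]:box[3],box[0]:box[2]]
    cv2.imwrite('pics/'+n,cv2.resize(im,None,fx=s,fy=s,interpolation=cv2.INTER_CUBIC))
E
python3 - <<'E'
from h import *
np.set_printoptions(precision=4,suppress=True)
F={c:grab_frame(c) for c in('top','side')}
for c in F: save(F[c],c+'0.png'); print(c,-np.array(F[c]['R']).T@F[c]['t'],F[c]['fx'])
Z=dict(valve=0,shaft_seat=.056,shaft_end=.102,pointer_tip=.05,tab_mark=.05,lever=0,lever_handle=.054,cap=.056,tape_roll=0,grease_tin=0,wrench=0)
for n,z in Z.items():
    P={}
    for c in F:
        for r in pinpoint(c,n)[:2]:
            P.setdefault(c,r['location']); print(n,c,np.round(r['p'],2),np.round(r['location'],1),at_z(F[c],r['location'],z))
    if len(P)==2: print('   tri',*tri(F['top'],P['top'],F['side'],P['side']))
s=telemetry.get_state();print(s)
E
```

```text
top [0.4768 0.0149 1.0558] 618.4870759186861
side [ 0.7068 -0.4433  0.8084] 536.5645441041227
valve top 0.61 [343.6 320. ] [ 0.5401 -0.0212  0.    ]
valve side 0.93 [260.  275.2] [ 0.5394 -0.0172  0.    ]
   tri [ 0.5402 -0.0208  0.0063] 0.0011585474424955537
shaft_seat side 0.45 [259.4 259. ] [ 0.5437 -0.0175  0.056 ]
pointer_tip top 0.47 [377.2 294. ] [ 0.5793 -0.0744  0.05  ]
pointer_tip side 0.79 [269.7 294.8] [ 0.5723 -0.0756  0.05  ]
   tri [ 0.5759 -0.0756  0.0531] 0.0068143351013488515
tab_mark top 0.61 [341.2 274.5] [ 0.6111 -0.0158  0.05  ]
tab_mark side 0.58 [298.1 265.6] [ 0.6072 -0.0166  0.05  ]
   tri [ 0.6091 -0.0165  0.0515] 0.0038349699067894176
lever top 0.71 [226.3 296.2] [0.5799 0.1789 0.    ]
lever side 0.56 [304.1 190.2] [0.5831 0.1761 0.    ]
lever side 0.46 [259.6 258.5] [0.5317 0.0153 0.    ]
   tri [ 0.5813  0.1802 -0.0059] 0.0019642657702186555
lever_handle top 0.76 [256.7 212.8] [0.7134 0.1245 0.054 ]
lever_handle top 0.7 [199.9 206.8] [0.7233 0.2193 0.054 ]
lever_handle side 0.62 [370.1 203.7] [0.7103 0.1233 0.054 ]
   tri [0.7118 0.1239 0.0543] 0.0031918
[... 534 characters left out ...]
.6 [394.1 230.4] [0.7598 0.1107 0.    ]
   tri [ 0.7593  0.1119 -0.0022] 0.0013747202280637895
wrench top 0.65 [196.2 207.6] [0.7351 0.2367 0.    ]
wrench side 0.89 [383.3 180.5] [0.7301 0.2232 0.    ]
   tri [ 0.7346  0.2382 -0.0152] 0.008829204075348214
{'t': 1.2, 'q': array([-1.0129,  0.3586,  0.0119, -0.    , -1.2241, -0.2881]), 'qd': array([-0.0001, -0.0012, -0.0001,  0.0005,  0.    , -0.0024]), 'joint_efforts': array([ -0.0004, -58.2389,  29.3301,   7.0026,   0.0125,  -0.    ]), 'eef_pos': array([ 0.1799, -0.6506,  0.1905]), 'ee_rot': array([3.1416, 0.    , 1.8406]), 'force': array([ 0.4509,  0.3296, -0.3861]), 'moment': array([ 0.0122, -0.0251, -0.0516]), 'width': 0.08763712319430113}
```

View pics/top0.png

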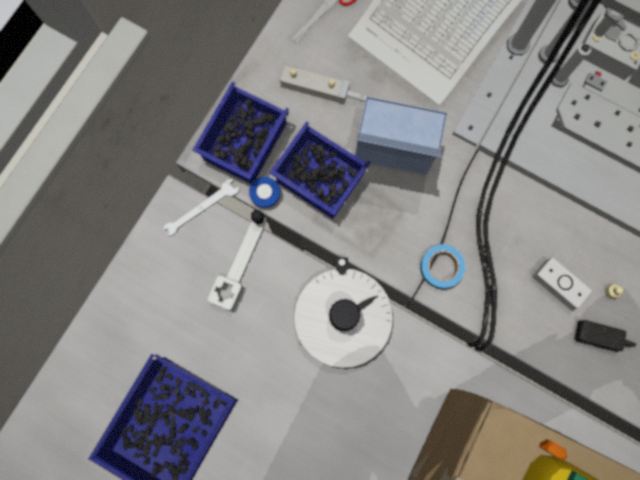

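View pics/side0.png

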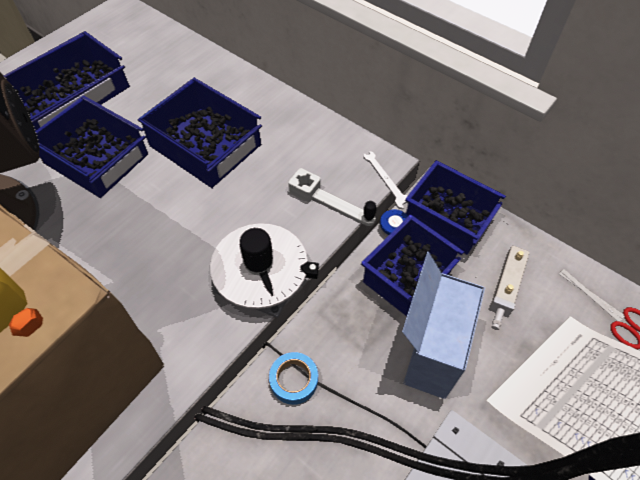

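Top view shows the dial at (343,318) with the cap on it, pointer tip at (377,295) and tab at (341,266). The lever hub is at (226,292) and its handle at (258,215), with the tin and wrench beyond. The side view agrees. I'll refine these positions once.

```bash
cat > m.py <<'E'
from h import *
np.set_printoptions(precision=4,suppress=True)
def mask(c,n):
    r=regions_of(c,n); return (r[0]['pixels'],r[0]['p']) if r else (None,0)
def rim(f,m,z):
    cs=max(cv2.findContours(m.astype(np.uint8),0,1)[0],key=cv2.contourArea)
    h=cv2.convexHull(cs)[:,0]
    return np.array([at_z(f,p,z)[:2] for p in h],np.float32)
E
python3 - <<'E'
from m import *
for c in('top','side'):
    f=grab_frame(c)
    im=np.array(f['pixels']); 
    for n,z in dict(valve=.046,cap=.118,lever=.03,pointer_tip=.05,tab_mark=.05,lever_handle=.01).items():
        m,p=mask(c,n)
        if m is None: print(c,n,None);continue
        P=rim(f,m,z); (x,y),r=cv2.minEnclosingCircle(P); print(c,n,round(p,2),m.sum(),'encl',x,y,r,'rect',cv2.minAreaRect(P))
    # bright dial
    d=at_z(f,(0,0),0); X=proj(f,(.54,-.02,.046)).astype(int)
    g=im.min(2); ys,xs=np.mgrid[:480,:640]
    b=((g>np.percentile(g[X[1]-60:X[1]+60,X[0]-60:X[0]+60],60)-25)&(np.hypot(xs-X[0],ys-X[1])<62)).astype(np.uint8)
    P=rim(f,b,.046); print(c,'bright',cv2.minEnclosingCircle(P),cv2.fitEllipse(P))
f=grab_frame('top')
for n,p,z in [('bin corner',(237,400),.05),('bin',(160,355),.05),('box',(455,390),.1),('box',(410,480),.1),('edge',(412,300),0)]: print(n,at_z(f,p,z))
a=np.array(f['pixels'])
t=cv2.resize(a[190:370,190:410,::-1],None,fx=3.4,fy=3.3,interpolation=cv2.INTER_CUBIC);cv2.imwrite('pics/topcrop.png',t)
E
```

```text
top valve 0.84 7063 encl 0.5520097017288208 -0.020353464409708977 0.09000412374734879 rect ((0.5416528582572937, -0.0188143253326416), (0.1576470583677292, 0.15863624215126038), 45.4288215637207)
top cap 0.7 853 encl 0.5402675867080688 -0.018663188442587852 0.02536836825311184 rect ((0.5406054258346558, -0.01860974170267582), (0.04803277552127838, 0.04685604199767113), 0.07041718065738678)
top lever 0.61 1846 encl 0.6412676572799683 0.15223053097724915 0.08881677687168121 rect ((0.642084538936615, 0.1534709483385086), (0.049440111964941025, 0.17701396346092224), 68.25528717041016)
top pointer_tip 0.55 129 encl 0.5654172897338867 -0.05845505744218826 0.016642538830637932 rect ((0.5654256939888, -0.05845092236995697), (0.012256724759936333, 0.03288964927196503), 26.563024520874023)
top tab_mark 0.74 7005 encl 0.5506366491317749 -0.019140174612402916 0.0884663313627243 rect ((0.5418896079063416, -0.01883118599653244), (0.15839293599128723, 0.15735377371311188), 47.94856262207031)
top lever_handle 0.62 1754 encl 0.6427906155586243 0.1526130735874176 0.08974936604499817 rect ((0.643877863
[... 1127 characters left out ...]
6 -0.021450519561767578 0.016926640644669533 rect ((0.6267972588539124, -0.021762000396847725), (0.027667345479130745, 0.029741402715444565), 8.827526092529297)
side lever_handle 0.9 1668 encl 0.6405714750289917 0.16443750262260437 0.09303738921880722 rect ((0.6382224559783936, 0.15921375155448914), (0.062279243022203445, 0.1838461458683014), 67.72093963623047)
side bright ((0.5343888401985168, 0.003993957303464413), 0.10373800247907639) ((0.5336557030677795, 0.003464179113507271), (0.1951996088027954, 0.20537586510181427), 43.29591751098633)
bin corner [0.4114 0.1489 0.05  ]
bin [0.4808 0.2738 0.05  ]
box [ 0.43   -0.1851  0.1   ]
box [ 0.3017 -0.1143  0.1   ]
edge [ 0.5743 -0.1381  0.    ]
```

View pics/topcrop.png

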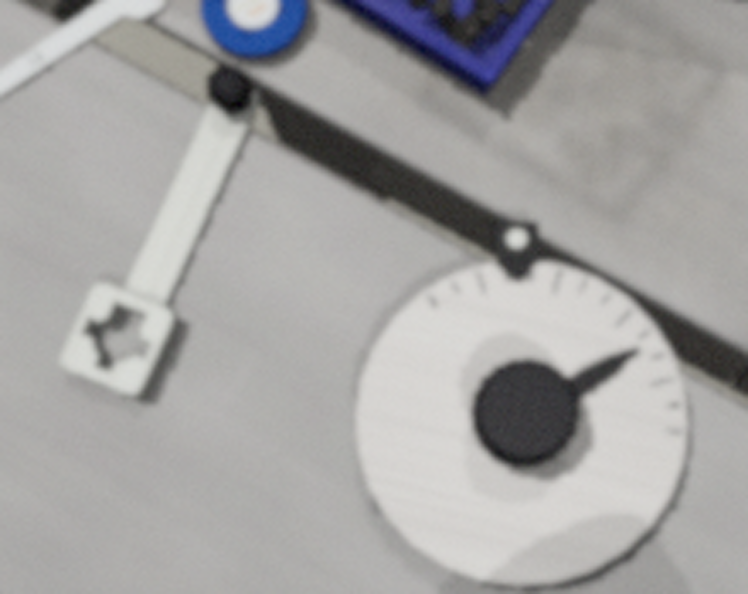

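```bash
python3 -m inch '1 5 2 6 0 0 0; 1 10 4 10 0 0 -10; 1 15 6 13 0 0 -20; 1 21 8 14 0 0 -30.5; 1 27 12 14 0 0 -30.5; 1 31 17 14 0 0 -30.5; 1 34 22 14 0 0 -30.5; 1 37 27 14 0 0 -30.5; 1 39.5 32.5 14 0 0 -30.5; 1 41 38 13 0 0 -30.5; 1 42 44 12 0 0 -30.5; 1 42 44 12 0 0 -30.5' 20; python3 - <<'E'
from h import *
f=grab_frame('top')
for n,p,z in [('hub',(225.4,292.4),.03),('dial',(343.5,317.2),.046),('pt',(377.2,295.6),.05),('tab',(341.8,273),.05),('handle',(258,216.5),.054)]: print(n,at_z(f,p,z))
s=telemetry.get_state();print(s['eef_pos'],s['ee_rot'],s['q'])
E
```

```text
t: 3.45
eef_pos: [0.6003, -0.207, 0.31]
ee_rot: [-3.141, -0.0, 1.312]
force: [-0.4, -0.6, 0.1]
width: 0.0875
hub [0.583234   0.17589503 0.03      ]
dial [ 0.54181825 -0.01950061  0.046     ]
pt [ 0.57666216 -0.07434556  0.05      ]
tab [ 0.613556   -0.01681009  0.05      ]
handle [0.70710726 0.12221418 0.054     ]
[ 0.60042379 -0.20729347  0.31018287] [-3.14120282e+00 -4.62724293e-04  1.31159657e+00] [-2.60625356e-02  2.44803721e-01  1.19071879e-01 -5.44549290e-04
 -1.44533689e+00 -1.80386524e+00]
```

```bash
python3 -m inch '1 -2 6 -3 0 0 0; 1 -4 12 -8 0 0 0; 1 -5.9 17 -12 0 0 0; 1 -5.9 18.8 -15 0 0 0; 1 -5.9 18.8 -17 0 0 0; 1 -5.9 18.8 -20.5 0 0 0; 1 -5.9 18.8 -24.2 0 0 0; 1 -5.9 18.8 -24.2 0 0 0; 0.3 -5.9 18.8 -24.2 0 0 0; 0.3 -5.9 18.8 -24.2 0 0 0; 0.3 -5.9 18.8 -24.2 0 0 0; 0.3 -5.9 18.8 -24.2 0 0 0' 20;
```

```text
t: 5.0
eef_pos: [0.5418, -0.0192, 0.0688]
ee_rot: [3.141, -0.001, 1.312]
force: [-0.1, -0.8, -0.4]
width: 0.0532
```

```bash
python3 -m inch '0.3 0 0 0 0 0 0; 0.3 0 0 0 0 0 0; 0.3 0 0 0 0 0 0; 0.3 0 0 1 0 0 0;0.3 0 0 3 0 0 0; 0.3 0 0 6.5 0 0 0; 0.3 0 0 10 0 0 0' 20
```

```text
t: 5.88
eef_pos: [0.5415, -0.0193, 0.1703]
ee_rot: [3.141, -0.001, 1.312]
force: [0.3, -0.1, -0.9]
width: 0.0463
```

```bash
python3 -m inch '0.3 -2 6 0 0 0 0; 0.3 -4 12 0 0 0 0; 0.3 -5.65 17.4 -2 0 0 0; 0.3 -5.65 17.4 -7 0 0 0; 0.3 -5.65 17.4 -12 0 0 0; 0.3 -5.65 17.4 -14.5 0 0 0; 0.3 -5.65 17.4 -15.3 0 0 0; 0.3 -5.65 17.4 -15.7 0 0 0; 0.3 -5.65 17.4 -15.7 0 0 0' 20; python3 - <<'E'
from h import *
f=grab_frame('top');t=f; save(f,'t2.png',(190,190,410,370),3.4)
for c in('top','side'):
    f=grab_frame(c)
    for n,z in dict(shaft_end=.102,shaft_seat=.056,cap=0,pointer_tip=.05,tab_mark=.05).items():
        for r in pinpoint(c,n)[:1]: print(c,n,round(r['p'],2),at_z(f,r['location'],z))
s=telemetry.get_state();print(s['force'],s['eef_pos'])
E
```

```text
t: 7.0
eef_pos: [0.4857, 0.1551, 0.0143]
ee_rot: [3.14, -0.002, 1.312]
force: [0.1, 0.5, -1.1]
width: 0.046
top shaft_end 0.78 [ 0.54768491 -0.01885015  0.102     ]
top shaft_seat 0.93 [ 0.54628019 -0.01499294  0.056     ]
top pointer_tip 0.82 [ 0.57862751 -0.07779344  0.05      ]
top tab_mark 0.69 [ 0.54686191 -0.01662969  0.05      ]
side shaft_end 0.75 [ 0.5395051 -0.0162485  0.102    ]
side shaft_seat 0.79 [ 0.53909368 -0.02141468  0.056     ]
side cap 0.58 [0.48826965 0.14716648 0.        ]
side pointer_tip 0.76 [ 0.57272104 -0.07770684  0.05      ]
side tab_mark 0.53 [ 0.61061972 -0.01723118  0.05      ]
[-0.56512185 -0.328874   -0.20483757] [0.48501596 0.15466196 0.013329  ]
```

View pics/t2.png

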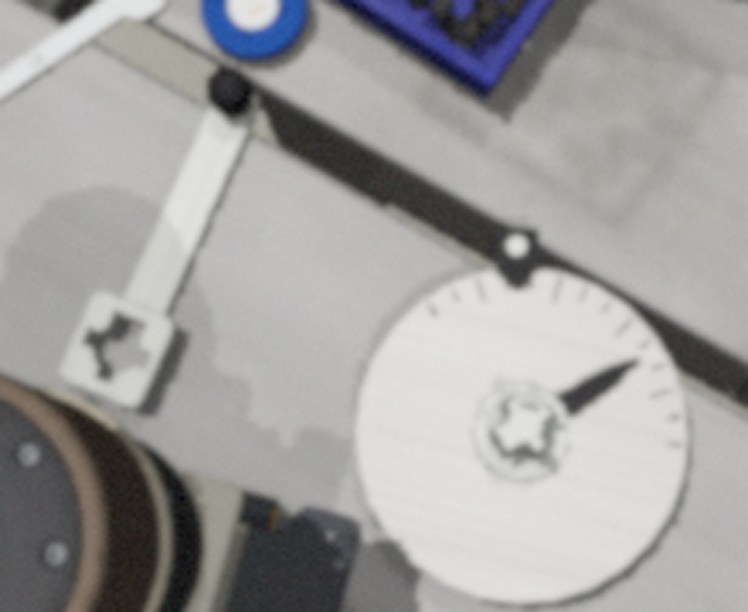

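Shaft is bare at crop (522,425), pointer and tab unmoved, lever as before. I'll release the cap and go to the lever.

```bash
python3 -m inch '1 0 0 0 0 0 0; 1 0 0 0 0 0 0; 1 0 0 0 0 0 0; 1 0 0 3 0 0 0; 1 0 0 8 0 0 0; 1 4 1 10 0 0 -7.5; 1 9.75 2.2 9 0 0 -7.5; 1 9.75 2.2 5 0 0 -7.5; 1 9.75 2.2 1 0 0 -7.5; 1 9.75 2.2 -0.8 0 0 -7.5; 1 9.75 2.2 -0.8 0 0 -7.5'; python3 - <<'E'
from h import *
f=grab_frame('side'); save(f,'s3.png',(170,110,400,320),3.4)
E
```

```text
t: 9.02
eef_pos: [0.5814, 0.1759, 0.0037]
ee_rot: [-3.14, 0.002, 1.181]
force: [0.5, 0.3, -0.4]
width: 0.0871
```

View pics/s3.png

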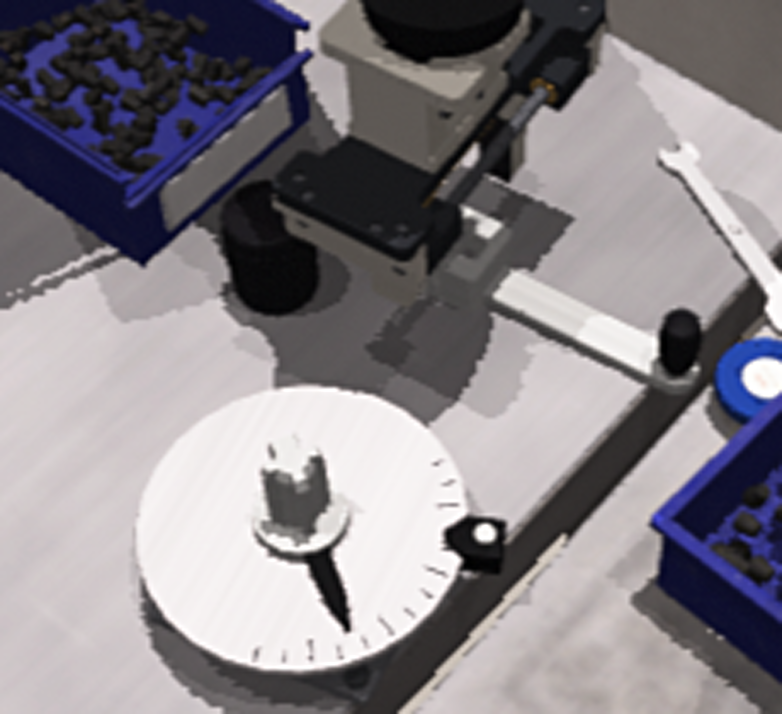

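The cap stands upright at (270,250) and the fingers straddle the hub at (470,255). Next: grip, lift and measure.

```bash
python3 -m inch '0.3 0 0 0 0 0 0; 0.3 0 0 0 0 0 0; 0.3 0 0 0 0 0 0; 0.3 0 0 0 0 0 0; 0.3 0 0 0 0 0 0; 0.3 0 0 0 0 0 0; 0.3 0 0 2 0 0 0; 0.3 0 0 7 0 0 0; 0.3 0 0 13 0 0 0; 0.3 0 0 16.5 0 0 0; 0.3 0 0 16.5 0 0 0' 40; python3 - <<'E'
from m import *
F={c:grab_frame(c) for c in('top','side')}
s=telemetry.get_state();T=s['eef_pos'];print(T,s['ee_rot'],s['width'],s['moment'])
for n,z in dict(lever=T[2]-.004,lever_handle=T[2]+.05).items():
    P={}
    for c in F:
        for r in pinpoint(c,n)[:1]: P[c]=r['location'];print(c,n,round(r['p'],2),np.round(r['location']),at_z(F[c],r['location'],z))
    if len(P)==2: print('tri',*tri(F['top'],P['top'],F['side'],P['side']))
save(F['side'],'s4.png',(170,30,450,300),2.2)
E
```

```text
t: 10.45
eef_pos: [0.5841, 0.1774, 0.1738]
ee_rot: [3.138, -0.005, 1.181]
force: [0.4, 0.3, 0.3]
width: 0.0268
[0.5821 0.1765 0.17  ] [-3.1413 -0.0001  1.1808] 0.026147133184463465 [-0.071   0.0595 -0.0159]
top lever 0.52 [255. 212.] [0.6883 0.1144 0.166 ]
side lever 0.62 [307. 192.] [0.6132 0.0466 0.166 ]
tri [0.6492 0.0912 0.1505] 0.09589901314986943
top lever_handle 0.7 [257. 210.] [0.6779 0.1059 0.22  ]
side lever_handle 0.83 [368. 203.] [ 0.7067 -0.0006  0.22  ]
tri [0.7112 0.1213 0.0614] 0.009971290360448415
```

View pics/s4.png

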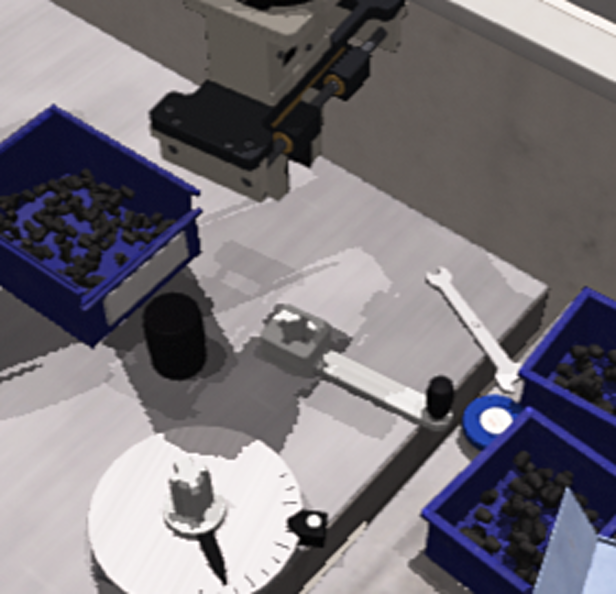

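The lever stayed on the bench: the hub is still at (295,335), because the fingers had not gripped before lifting. I'll check whether it shifted.

```bash
python3 -m inch '1 0 0 0 0 0 0; 1 -6 -9 4 0 0 0; 1 -6 -9 4 0 0 0; 1 -6 -9 4 0 0 0;1 -6 -9 4 0 0 0' ; python3 - <<'E'
from m import *
F={c:grab_frame(c) for c in('top','side')}
for c in F:
    for n,z in dict(lever=0,lever_handle=.054,cap=0).items():
        for r in pinpoint(c,n)[:1]: print(c,n,round(r['p'],2),np.round(r['location'],1),at_z(F[c],r['location'],z))
    m,p=mask(c,'lever'); P=rim(F[c],m,.03);print(m.sum(),cv2.minAreaRect(P))
save(F['top'],'t5.png',(190,190,410,370),3.4)
s=telemetry.get_state();print(s['eef_pos'],s['ee_rot'],s['width'])
E
```

```text
t: 11.38
eef_pos: [0.5219, 0.0862, 0.2087]
ee_rot: [-3.14, 0.002, 1.18]
force: [0.7, 0.1, -0.6]
width: 0.0707
top lever 0.52 [239.3 351.8] [0.4866 0.154  0.    ]
top lever_handle 0.74 [253.5 213.4] [0.7124 0.1298 0.054 ]
top cap 0.53 [241.9 351.2] [0.4876 0.1497 0.    ]
162 ((0.7115026116371155, 0.12167435884475708), (0.03190535306930542, 0.018198978155851364), 46.61626434326172)
side lever 0.93 [303.6 191.2] [0.5826 0.1736 0.    ]
side lever_handle 0.92 [370.9 204.3] [0.7119 0.1222 0.054 ]
side cap 0.65 [254.  196.3] [0.4923 0.1471 0.    ]
1664 ((0.6404445171356201, 0.14436781406402588), (0.06230148300528526, 0.1785704344511032), 67.48481750488281)
[0.5218 0.0863 0.2084] [-3.1398  0.0026  1.1812] 0.08744894345650314
```

View pics/t5.png

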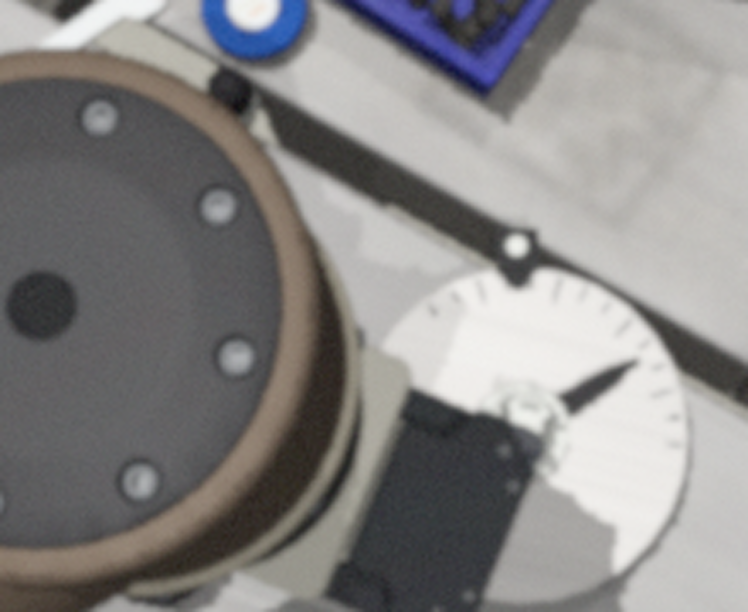

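The arm hides the hub from above, but the side view shows the lever unmoved. I'll retry with a longer close.

```bash
python3 -m inch '1 3 4.5 -3 0 0 0; 1 6.1 9 -6 0 0 0; 1 6.1 9 -11 0 0 0; 1 6.1 9 -16 0 0 0; 1 6.1 9 -20 0 0 0; 1 6.1 9 -20.4 0 0 0; 0.3 6.1 9 -20.4 0 0 0; 0.3 6.1 9 -20.4 0 0 0; 0.3 6.1 9 -20.4 0 0 0; 0.3 6.1 9 -20.4 0 0 0; 0.3 6.1 9 -20.4 0 0 0; 0.3 6.1 9 -20.4 0 0 0' 45; python3 -m inch '0.3 0 0 0 0 0 0; 0.3 0 0 0 0 0 0; 0.3 0 0 0 0 0 0;0.3 0 0 0 0 0 0'
```

```text
t: 13.38
eef_pos: [0.5828, 0.1763, 0.0045]
ee_rot: [-3.14, 0.003, 1.181]
force: [0.3, -0.6, -0.9]
width: 0.0336
t: 13.88
eef_pos: [0.5828, 0.1763, 0.0045]
ee_rot: [-3.14, 0.003, 1.181]
force: [-0.8, 0.3, -0.4]
width: 0.0264
```

```bash
python3 - <<'E'
from m import *
f=grab_frame('side'); 
s=telemetry.get_state();T=s['eef_pos'];y=s['ee_rot'][2]
im=np.ascontiguousarray(np.array(f['pixels'])[:,:,::-1])
u=np.array([np.cos(y),np.sin(y),0])
for X,c in((T,(0,0,255)),(T+.022*u,(0,255,0)),(T-.022*u,(0,255,0)),(T+[0,0,.019],(255,0,255))):
    p=proj(f,X);print(p)
    cv2.circle(im,tuple(np.round(p).astype(int)),1,c,-1)
cv2.imwrite('pics/s6.png',cv2.resize(im[130:250,230:400],None,fx=4.5,fy=4.5,interpolation=cv2.INTER_CUBIC))
E
```

```text
[303.9007 188.6486]
[309.9955 180.8922]
[297.6807 196.5643]
[303.6729 182.3302]
```

View pics/s6.png

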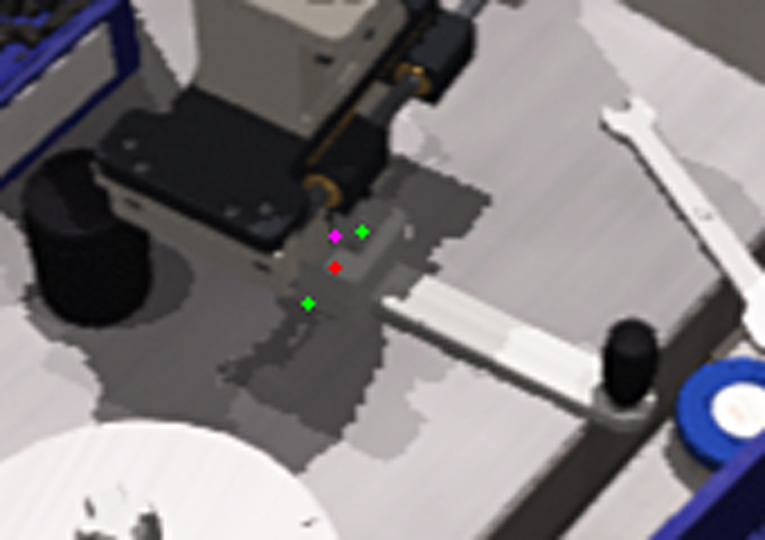

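```bash
python3 - <<'E'
from m import *
f=grab_frame('side'); s=telemetry.get_state();print(s['width'],s['force'])
im=np.ascontiguousarray(np.array(f['pixels'])[110:260,220:410,::-1])
im=(255*(im/255.)**.5).astype(np.uint8)
k=4.1; big=cv2.resize(im,None,fx=k,fy=k,interpolation=cv2.INTER_CUBIC); clean=big.copy()
o=np.array([.583,.176,0]); th=np.radians(157.7); ex=np.array([np.cos(th),np.sin(th),0]); ey=np.array([-np.sin(th),np.cos(th),0])
def P(x,y,z): return tuple(np.round((proj(f,o+ex*x+ey*y+[0,0,z])-[220,110]+.5)*k).astype(int))
c=[(.024,.022),(-.024,.022),(-.024,-.022),(.024,-.022)]
for i in range(4):
    a,b=c[i],c[(i+1)%4]
    for z in(0,.03): cv2.line(big,P(*a,z),P(*b,z),(0,0,255),1)
    cv2.line(big,P(*a,0),P(*a,.03),(0,0,255),1)
cv2.line(big,P(-.024,0,.01),P(-.15,0,.01),(0,0,255),1); cv2.circle(big,P(-.138,0,.054),3,(0,255,0),-1)
cv2.imwrite('pics/s7.png',big)
E
```

```text
0.026170253897613564 [ 0.6355  0.0167 -0.0123]
```

View pics/s7.png

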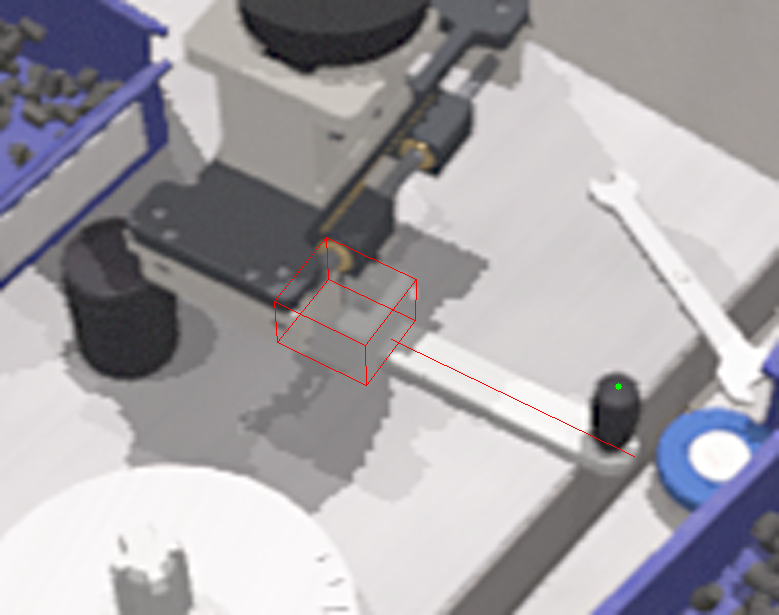

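```bash
python3 - <<'E'
from m import *
f=grab_frame('side'); s=telemetry.get_state();T=s['eef_pos'];yw=s['ee_rot'][2];print(s['ee_rot'],s['q'])
im=np.ascontiguousarray(np.array(f['pixels'])[60:260,200:410,::-1]); im=(255*(im/255.)**.6).astype(np.uint8)
k=3.; big=cv2.resize(im,None,fx=k,fy=k,interpolation=cv2.INTER_CUBIC)
u=np.array([np.cos(yw),np.sin(yw),0]);v=np.array([-u[1],u[0],0])
def P(a,b,z): return tuple(np.round((proj(f,T+u*a+v*b+[0,0,z])-[200,60]+.5)*k).astype(int))
def box(a0,a1,b0,b1,z0,z1,c):
    q=[(a0,b0),(a1,b0),(a1,b1),(a0,b1)]
    for i in range(4):
        for z in(z0,z1): cv2.line(big,P(*q[i],z),P(*q[(i+1)%4],z),c,1)
        cv2.line(big,P(*q[i],z0),P(*q[i],z1),c,1)
box(-.097,.097,-.039,.039,.066,.1,(0,0,255)); box(-.039,.039,-.097,.097,.066,.1,(255,0,0))
w=s['width']/2
box(w,w+.021,-.0095,.0095,0,.066,(0,255,0)); box(-w-.021,-w,-.0095,.0095,0,.066,(0,255,0))
cv2.imwrite('pics/s8.png',big)
E
```

```text
[-3.1398  0.0026  1.1812] [ 0.6141  0.4299 -0.3534 -0.0001 -0.7907 -2.5745]
```

View pics/s8.png

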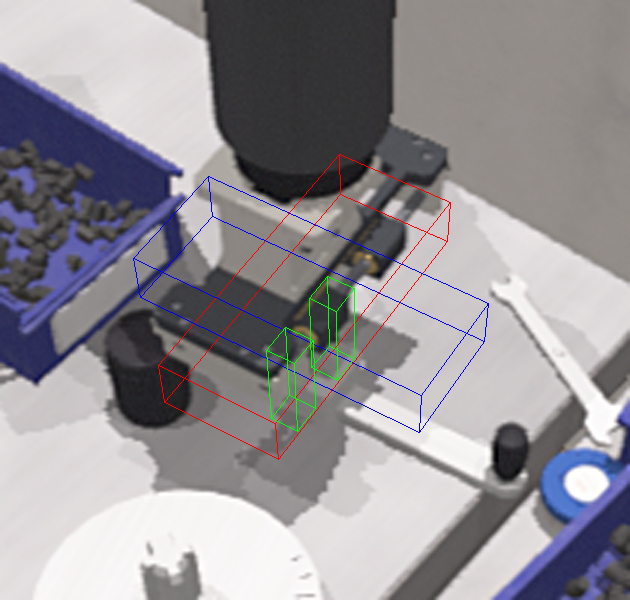

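```bash
python3 -m inch '0.3 0 0 4 0 0 0; 0.3 0 0 10 0 0 10; 0.3 0 -2 15 0 0 20; 0.3 0 -4 15 0 0 30; 1 0 -4 15 0 0 40; 1 0 -4 15 0 0 50; 1 0 -4 15 0 0 60; 1 0 -4 15 0 0 70; 1 0 -4 15 0 0 80; 1 0 -4 15 0 0 90; 1 0 -4 15 0 0 100; 1 0 -4 15 0 0 100'; python3 - <<'E'
from m import *
f=grab_frame('side'); s=telemetry.get_state();T=s['eef_pos'];yw=s['ee_rot'][2];print(T,s['ee_rot'],s['q'],s['width'])
c=proj(f,T).astype(int); x0,y0=c[0]-110,max(c[1]-120,0)
im=np.ascontiguousarray(np.array(f['pixels'])[y0:y0+200,x0:x0+210,::-1]); im=(255*(im/255.)**.6).astype(np.uint8)
k=3.; big=cv2.resize(im,None,fx=k,fy=k,interpolation=cv2.INTER_CUBIC)
u=np.array([np.cos(yw),np.sin(yw),0]);v=np.array([-u[1],u[0],0])
def P(a,b,z): return tuple(np.round((proj(f,T+u*a+v*b+[0,0,z])-[x0,y0]+.5)*k).astype(int))
def box(a0,a1,b0,b1,z0,z1,c):
    q=[(a0,b0),(a1,b0),(a1,b1),(a0,b1)]
    for i in range(4):
        for z in(z0,z1): cv2.line(big,P(*q[i],z),P(*q[(i+1)%4],z),c,1)
        cv2.line(big,P(*q[i],z0),P(*q[i],z1),c,1)
box(-.097,.097,-.039,.039,.066,.1,(0,0,255))
w=s['width']/2
box(w,w+.021,-.0095,.0095,0,.066,(0,255,0)); box(-w-.021,-w,-.0095,.0095,0,.066,(0,255,0))
cv2.imwrite('pics/s9.png',big); print(x0,y0)
E
```

```text
t: 15.52
eef_pos: [0.5827, 0.1363, 0.1545]
ee_rot: [-3.14, 0.003, 2.925]
force: [0.3, 0.0, 0.6]
width: 0.0875
[0.5827 0.1363 0.1545] [-3.1398  0.0025  2.9226] [ 0.5582  0.2586 -0.2173  0.0034 -1.0943 -0.7787] 0.08742584682436504
187 30
```

View pics/s9.png

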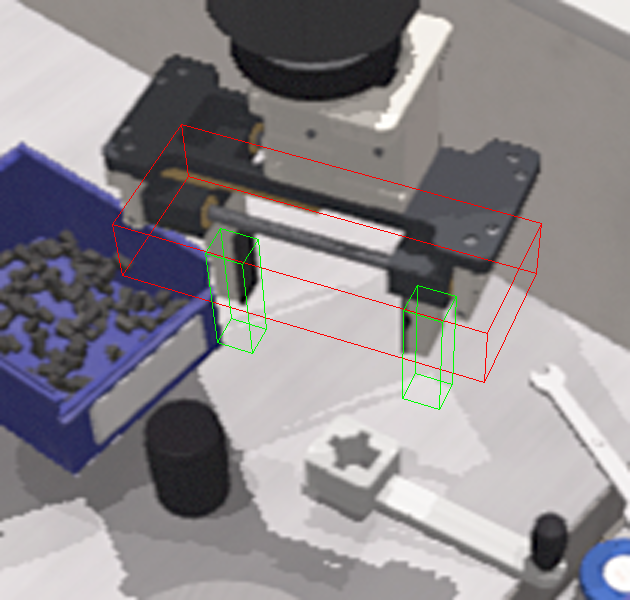

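```bash
python3 - <<'E'
from m import *
f=grab_frame('side'); s=telemetry.get_state();T=s['eef_pos'];yw=s['ee_rot'][2]
u=np.array([np.cos(yw),np.sin(yw),0]);v=np.array([-u[1],u[0],0]);w=s['width']/2
for sgn in(1,-1):
  for b in(-.0095,.0095):
    for a in(w,w+.021): 
        for dz in (0,.03,.04): print(sgn,a,b,dz,(proj(f,T+sgn*u*a+v*b+[0,0,dz])-[187,30]+.5)*3)
E
```

```text
1 0.04395061082000098 -0.0095 0 [265.9645 328.6269]
1 0.04395061082000098 -0.0095 0.03 [262.1651 289.2877]
1 0.04395061082000098 -0.0095 0.04 [260.8484 275.6548]
1 0.06495061082000098 -0.0095 0 [231.0157 318.2184]
1 0.06495061082000098 -0.0095 0.03 [226.209  278.7508]
1 0.06495061082000098 -0.0095 0.04 [224.5435 265.0757]
1 0.04395061082000098 0.0095 0 [251.7306 352.7346]
1 0.04395061082000098 0.0095 0.03 [247.464 313.665]
1 0.04395061082000098 0.0095 0.04 [245.9847 300.1195]
1 0.06495061082000098 0.0095 0 [216.4595 342.1051]
1 0.06495061082000098 0.0095 0.03 [211.1667 302.8978]
1 0.06495061082000098 0.0095 0.04 [209.3319 289.307 ]
-1 0.04395061082000098 -0.0095 0 [415.638  373.2027]
-1 0.04395061082000098 -0.0095 0.03 [416.2573 334.4443]
-1 0.04395061082000098 -0.0095 0.04 [416.4721 321.0026]
-1 0.06495061082000098 -0.0095 0 [452.2271 384.0997]
-1 0.06495061082000098 -0.0095 0.03 [453.9524 345.4908]
-1 0.06495061082000098 -0.0095 0.04 [454.5509 332.0986]
-1 0.04395061082000098 0.0095 0 [402.8232 398.2687]
-1 0.04395061082000098 0.0095 0.03 [403.0607 359.8209]
-1 0.04395061082000098 0.0095 0.04 [403.1431 346.4808]
-1 0.06495061082000098 0.0095 0 [439.7687 409.4028]
-1 0.06495061082000098 0.0095 0.03 [441.1342 371.1149]
-1 0.06495061082000098 0.0095 0.04 [441.6081 357.8279]
```

The finger tips show about 36 mm above the reported TCP, which explains the missed hub and means the cap was gripped near its top. I'll return, descend gently and feel for the bench.

```bash
python3 -m inch '1 0 0 0 0 0 -10; 1 0 2 0 0 0 -20; 1 0 4 0 0 0 -30; 1 0 4 0 0 0 -40; 1 0 4 0 0 0 -50; 1 0 4 0 0 0 -60; 1 0 4 -2 0 0 -70; 1 0 4 -5 0 0 -80; 1 0 4 -9 0 0 -90; 1 0 4 -13 0 0 -100; 1 0 4 -16.5 0 0 -100; 1 0 4 -17 0 0 -100'; python3 -m inch '1 0 0 -0.4 0 0 0; 1 0 0 -0.4 0 0 0'; python3 -m inch '1 0 0 -0.3 0 0 0; 1 0 0 -0.3 0 0 0'
```

```text
t: 17.12
eef_pos: [0.5811, 0.1752, -0.0179]
ee_rot: [-3.137, 0.006, 1.174]
force: [0.4, -0.3, -0.0]
width: 0.0877
t: 17.38
eef_pos: [0.5816, 0.1755, -0.0209]
ee_rot: [-3.138, 0.005, 1.174]
force: [-0.3, 0.3, 0.7]
width: 0.0876
t: 17.62
eef_pos: [0.5819, 0.1758, -0.0233]
ee_rot: [-3.138, 0.005, 1.174]
force: [-0.3, 0.5, 0.4]
width: 0.0879
```

```bash
python3 -m inch '1 0 0 -0.3 0 0 0; 1 0 0 -0.4 0 0 0; 1 0 0 -0.4 0 0 0'; python3 -m inch '1 0 0 -0.2 0 0 0; 1 0 0 -0.3 0 0 0';  python3 -m inch '1 0 0 -0.2 0 0 0; 1 0 0 -0.2 0 0 0'
```

```text
t: 18.0
eef_pos: [0.5819, 0.1757, -0.0274]
ee_rot: [-3.138, 0.005, 1.174]
force: [0.8, -0.6, -0.4]
width: 0.0877
t: 18.25
eef_pos: [0.5818, 0.1756, -0.0306]
ee_rot: [-3.138, 0.005, 1.174]
force: [0.6, -0.7, 0.7]
width: 0.0879
t: 18.5
eef_pos: [0.5816, 0.1755, -0.0329]
ee_rot: [-3.138, 0.005, 1.174]
force: [-0.3, 1.2, 0.0]
width: 0.0877
```

```bash
python3 -m inch '0.3 0 0 0 0 0 0.4; 0.3 0 0 0 0 0 0.4; 0.3 0 0 0 0 0 0.4; 0.3 0 0 0 0 0 0.4; 0.3 0 0 0 0 0 0.4; 0.3 0 0 0 0 0 0.4; 0.3 0 0 0 0 0 0.4; 0.3 0 0 0 0 0 0.4' 45
```

```text
t: 19.5
eef_pos: [0.5818, 0.1757, -0.0328]
ee_rot: [-3.138, 0.005, 1.181]
force: [0.4, 1.0, 0.2]
width: 0.044
```

Gripped at 44.0 mm. Next: lift and turn towards the shaft.

```bash
python3 -m inch '0.3 0 0 3 0 0 0; 0.3 0 0 8 0 0 0; 0.3 0 0 14 0 0 10; 0.3 0 -1 15 0 0 20; 0.3 0 -3 15 0 0 30; 0.3 -1 -5 15 0 0 40; 0.3 -1 -7 15 0 0 50; 0.3 -2 -9 15 0 0 60; 0.3 -2 -11 15 0 0 70; 0.3 -3 -13 15 0 0 80; 0.3 -3 -15 15 0 0 90; 0.3 -4 -17 15 0 0 100'; python3 -m inch '0.3 0 -1 0 0 0 10; 0.3 0 -2 0 0 0 20; 0.3 0 -2.5 0 0 0 30; 0.3 0 -2.5 0 0 0 40; 0.3 0 -2.5 0 0 0 45; 0.3 0 -2.5 0 0 0 45'; python3 - <<'E'
from m import *
F={c:grab_frame(c) for c in('top','side')}
s=telemetry.get_state();T=s['eef_pos'];print(T,s['ee_rot'],s['width'],s['force'],s['moment'],s['q'])
b=T[2]+.0328
for n,z in dict(lever=b,lever_handle=b+.054,shaft_end=.102,shaft_seat=.056,pointer_tip=.05).items():
    P={}
    for c in F:
        for r in pinpoint(c,n)[:1]: P[c]=r['location'];print(c,n,round(r['p'],2),np.round(r['location']),at_z(F[c],r['location'],z))
    if len(P)==2: print('tri',*tri(F['top'],P['top'],F['side'],P['side']))
save(F['side'],'s10.png',(150,100,400,330),2.6)
E
```

```text
t: 21.0
eef_pos: [0.541, 0.0048, 0.1165]
ee_rot: [-3.137, 0.004, 2.932]
force: [-0.2, -0.6, -2.5]
width: 0.0439
t: 21.75
eef_pos: [0.5401, -0.0206, 0.116]
ee_rot: [-3.138, 0.002, -2.567]
force: [0.3, 0.2, -3.0]
width: 0.0436
[ 0.5405 -0.0204  0.1162] [-3.1376  0.0027 -2.5686] 0.04399359540910737 [ 0.2785 -0.5987 -2.8155] [-0.0199  0.1135  0.0212] [ 0.3274  0.1987 -0.3939  0.0039 -0.9746  0.2434]
top lever 0.27 [438. 266.] [ 0.6116 -0.156   0.149 ]
side lever 0.91 [250. 229.] [ 0.5395 -0.0218  0.149 ]
tri [ 0.5842 -0.1261  0.3144] 0.006134337705470246
side shaft_end 0.96 [256. 246.] [ 0.5436 -0.0217  0.102 ]
side shaft_seat 0.66 [261. 259.] [ 0.5462 -0.0176  0.056 ]
side pointer_tip 0.97 [272. 294.] [ 0.575  -0.0733  0.05  ]
```

```bash
cat > fit.py <<'E'
from m import *
from scipy.optimize import differential_evolution as DE
from scipy.ndimage import map_coordinates as mc
def imgrad(im):
    g=cv2.GaussianBlur(im.astype(np.float32).mean(2),(0,0),.8); return g
def projN(f,X):
    c=X@np.array(f['R']).T+np.array(f['t']); return np.c_[f['fx']*c[:,0]/c[:,2]+f['cx'],f['fy']*c[:,1]/c[:,2]+f['cy']]
def circle(f,im,c0,r,z,span=.006,sect=None,d=.0025):
    g=imgrad(im); a=np.radians(np.arange(0,360,2.)); 
    if sect is not None: a=a[sect(np.degrees(a))]
    def s(x,y,rr): 
        X=np.c_[x+rr*np.cos(a),y+rr*np.sin(a),np.full(a.size,z)]; p=projN(f,X); return mc(g,[p[:,1],p[:,0]],order=1)
    cost=lambda v:-np.mean(np.clip(s(v[0],v[1],r-d)-s(v[0],v[1],r+d),-10,60))
    R=DE(cost,[(c0[0]-span,c0[0]+span),(c0[1]-span,c0[1]+span)],seed=1); return R.x,R.fun
def rect(f,im,c0,th0,hx,hy,z,span=.006,d=.002):
    g=imgrad(im); t=np.linspace(-.8,.8,30)
    def s(v,e):
        th=np.radians(v[2]);X=[]
        A,B=hx+e,hy+e
        L=np.r_[np.c_[t*hx,0*t+B],np.c_[t*hx,0*t-B],np.c_[0*t+A,t*hy]]
        X=np.c_[v[0]+L[:,0]*np.cos(th)-L[:,1]*np.sin(th),v[1]+L[:,0]*np.sin(th)+L[:,1]*np.cos(th),np.full(len(L),z)]
        p=projN(f,X);return mc(g,[p[:,1],p[:,0]],order=1)
    R=DE(lambda v:-np.mean(np.clip(s(v,-d)-s(v,d),-10,60)),[(c0[0]-span,c0[0]+span),(c0[1]-span,c0[1]+span),(th0-4,th0+4)],seed=1);return R.x,R.fun
E
python3 - <<'E'
from fit import *
for c in('top','side'):
    f=grab_frame(c); im=cv2.imread(f'pics/{c}0.png')
    print(c,'dial',circle(f,im,(.541,-.02),.08,.046,sect=lambda a:(a>25)&(a<340)))
    print(c,'hub',rect(f,im,(.5825,.176),157.6,.024,.022,.03))
    print(c,'dial now',circle(f,np.array(f['pixels']),(.541,-.02),.08,.046,sect=lambda a:(a>25)&(a<340)))
    b=telemetry.get_state()['eef_pos'][2]+.0328
    print(c,'hub now top',rect(f,np.array(f['pixels']),(.5405,-.0204),-57.2,.024,.022,b+.03),'bot',rect(f,np.array(f['pixels']),(.5405,-.0204),-57.2,.024,.022,b))
E
```

```text
top dial (array([ 0.543 , -0.0186]), np.float32(-44.543762))
top hub (array([  0.5843,   0.1781, 158.2562]), np.float64(-39.39065933227539))
top dial now (array([ 0.5427, -0.0196]), np.float32(-10.783246))
top hub now top (array([  0.5355,  -0.0224, -61.0157]), np.float32(-1.9112148)) bot (array([  0.5345,  -0.0264, -59.2913]), np.float64(-2.0365848541259766))
side dial (array([ 0.5423, -0.0198]), np.float32(-47.268803))
side hub (array([  0.5839,   0.1773, 157.2037]), np.float32(-39.19329))
side dial now (array([ 0.5426, -0.0196]), np.float64(-34.32355880737305))
side hub now top (array([  0.5403,  -0.0201, -61.187 ]), np.float32(-27.242098)) bot (array([  0.5436,  -0.0218, -61.1825]), np.float32(-21.475857))
```

```bash
cat >> fit.py <<'E'
def polar(f,im,c0,r0,r1,a0,a1,z=.05):
    g=im.astype(np.float32).mean(2); A=np.radians(np.arange(a0,a1,.25)); out=[]
    for r in np.arange(r0,r1,.001):
        X=np.c_[c0[0]+r*np.cos(A),c0[1]+r*np.sin(A),np.full(A.size,z)]; p=projN(f,X); v=mc(g,[p[:,1],p[:,0]],order=1)
        w=np.clip(np.median(v)-30-v,0,None); 
        if w.sum()>100: out.append((r,np.degrees((w*A).sum()/w.sum())))
    return np.array(out)
E
python3 - <<'E'
from fit import *
for n in('top0','side0','s'):
    c='top' if n=='top0' else 'side'; f=grab_frame(c); im=cv2.imread(f'pics/{n}.png') if n!='s' else np.array(f['pixels'])
    ax=(.5427,-.0190) if c=='top' else (.5424,-.0197)
    for k,rng in dict(pointer=(.036,.064,-85,-35),tab=(.068,.078,-15,22)).items():
        o=polar(f,im,ax,*rng); print(n,k,np.median(o[:,1]),np.round(o[::4].T,3).tolist())
E
```

```text
top0 pointer -58.23157467341727 [[0.036, 0.04, 0.044, 0.048, 0.052, 0.056, 0.06, 0.064], [-58.516, -58.116, -58.29, -58.3, -58.231, -57.971, -58.025, -58.444]]
top0 tab 1.6577834048523798 [[0.068, 0.072, 0.076], [1.534, 1.617, 1.956]]
side0 pointer -59.129400278496966 [[0.036, 0.04, 0.044, 0.048, 0.052, 0.056, 0.06, 0.064], [-59.167, -59.095, -58.918, -59.322, -59.339, -58.929, -58.867, -59.074]]
side0 tab 0.9431666074913585 [[0.068, 0.072, 0.076], [2.276, 0.792, 1.312]]
s pointer -58.87406596980899 [[0.036, 0.04, 0.044, 0.048, 0.052, 0.056, 0.06, 0.064], [-59.074, -59.06, -58.674, -58.874, -59.309, -58.5, -62.111, -62.226]]
s tab 0.6134154293591367 [[0.068, 0.072, 0.076], [0.949, 0.225, 0.649]]
```

```bash
python3 -m inch '0.3 0.25 0 0 0 0 -1.5; 0.3 0.25 0 -2 0 0 -1.5; 0.3 0.25 0 -4 0 0 -1.5; 0.3 0.25 0 -4 0 0 -1.5'; python3 - <<'E'
from fit import *
f=grab_frame('side');s=telemetry.get_state();T=s['eef_pos'];print(T,s['ee_rot']);b=T[2]+.0328
im=np.array(f['pixels'])
print(rect(f,im,T[:2],-58.7,.024,.022,b+.03),rect(f,im,T[:2],-58.7,.024,.022,b))
E
python3 -m inch '0.3 0 0 -0.4 0 0 0; 0.3 0 0 -0.8 0 0 0; 0.3 0 0 -0.8 0 0 0'; python3 -m inch '0.3 0 0 -0.4 0 0 0; 0.3 0 0 -0.4 0 0 0'
```

```text
t: 23.1
eef_pos: [0.5424, -0.0206, 0.0752]
ee_rot: [-3.138, 0.001, -2.593]
force: [0.3, -0.2, -2.4]
width: 0.0436
[ 0.5433 -0.0205  0.0763] [-3.1374  0.0022 -2.593 ]
(array([  0.5416,  -0.021 , -61.9562]), np.float32(-28.400444)) (array([  0.5406,  -0.0145, -62.6291]), np.float32(-21.017673))
t: 23.52
eef_pos: [0.5432, -0.0204, 0.0683]
ee_rot: [-3.137, 0.002, -2.593]
force: [-0.0, -0.7, -3.3]
width: 0.0439
t: 23.78
eef_pos: [0.543, -0.0205, 0.064]
ee_rot: [-3.138, 0.002, -2.593]
force: [0.2, -0.5, -1.3]
width: 0.044
```

```bash
python3 -m inch '0.3 0 0 -0.3 0 0 0; 0.3 0 0 -0.3 0 0 0'; python3 -m inch '0.3 0 0 -0.4 0 0 0; 0.3 0 0 -0.4 0 0 0'
```

```text
t: 24.02
eef_pos: [0.5428, -0.0205, 0.0607]
ee_rot: [-3.138, 0.001, -2.593]
force: [-0.6, 0.4, -3.0]
width: 0.0439
t: 24.28
eef_pos: [0.5427, -0.0206, 0.0564]
ee_rot: [-3.138, 0.001, -2.593]
force: [0.5, 0.8, -3.1]
width: 0.0435
```

```bash
python3 -m inch '0.3 0 0 -0.7 0 0 0; 0.3 0 0 -1.4 0 0 0; 0.3 0 0 -1.4 0 0 0'; python3 -m inch '0.3 0 0 -0.7 0 0 0; 0.3 0 0 -1.2 0 0 0; 0.3 0 0 -1.2 0 0 0'
```

```text
t: 24.65
eef_pos: [0.5426, -0.0205, 0.0416]
ee_rot: [-3.138, 0.0, -2.593]
force: [0.5, 1.7, -3.6]
width: 0.0438
t: 25.02
eef_pos: [0.5425, -0.0204, 0.0292]
ee_rot: [-3.138, -0.0, -2.593]
force: [1.0, 0.4, -3.5]
width: 0.0439
```

```bash
python3 -m inch '0.3 0 0 -0.4 0 0 0; 0.3 0 0 -0.5 0 0 0; 0.3 0 0 -0.5 0 0 0'; python3 -m inch '0.3 0 0 -0.2 0 0 0; 0.3 0 0 -0.2 0 0 0'
```

```text
t: 25.4
eef_pos: [0.5425, -0.0204, 0.0241]
ee_rot: [-3.138, -0.0, -2.593]
force: [0.9, 0.6, -2.8]
width: 0.0435
t: 25.65
eef_pos: [0.5426, -0.0205, 0.0231]
ee_rot: [-3.138, 0.0, -2.593]
force: [-3.7, 1.6, 7.5]
width: 0.0437
```

Seated: contact at 0.0231 against 0.0232 expected. Now turn.

```bash
python3 -m inch '0.3 0 0 0.05 0 0 8; 0.3 0 0 0.05 0 0 16; 0.3 0 0 0.05 0 0 24; 0.3 0 0 0.05 0 0 32; 0.3 0 0 0.05 0 0 40; 0.3 0 0 0.05 0 0 48; 0.3 0 0 0.05 0 0 56; 0.3 0 0 0.05 0 0 60; 0.3 0 0 0.05 0 0 60'; cat > ang.py <<'E'
from fit import *
for c,ax in(('side',(.5424,-.0197)),('top',(.5427,-.0190))):
    f=grab_frame(c); im=np.array(f['pixels'])
    for k,rng in dict(pointer=(.040,.060,-40,25),tab=(.068,.078,-15,22)).items():
        o=polar(f,im,ax,*rng); print(c,k,len(o) and (np.median(o[:,1]),np.round(o[::3].T,3).tolist()))
    for r in pinpoint(c,'pointer_tip')[:1]: x=at_z(f,r['location'],.05)[:2]-ax; print(round(r['p'],2),np.degrees(np.arctan2(x[1],x[0])),np.hypot(*x))
s=telemetry.get_state();print(s['eef_pos'],s['ee_rot'],s['force'],s['moment'])
E
python3 ang.py
```

```text
t: 26.78
eef_pos: [0.5444, -0.0185, 0.0239]
ee_rot: [-3.134, 0.003, -1.545]
force: [4.4, 10.2, -5.3]
width: 0.0437
side pointer (np.float64(-2.690946357999522), [[0.04, 0.043, 0.046, 0.049, 0.052, 0.055, 0.058], [-2.307, -2.816, -2.396, -2.474, -2.883, -3.102, -2.7]])
side tab (np.float64(0.8786139369460049), [[0.068, 0.071, 0.074, 0.077], [2.176, 0.66, 0.905, 1.414]])
0.5 -6.2780161040872935 0.06940907094897854
top pointer (np.float64(-29.58138899860214), [[0.049, 0.052, 0.055, 0.058], [-29.509, -29.398, -30.222, -30.099]])
top tab 0
[ 0.5445 -0.0185  0.0239] [-3.1344  0.0027 -1.5457] [ 3.0235 10.0479 -4.9801] [ 3.3159 -1.0119 -0.1652]
```

```bash
python3 -m inch '0.3 0 0.05 0 0 0 2; 0.3 0 0.05 0 0 0 3.6; 0.3 0 0.05 0 0 0 3.6'; python3 ang.py
```

```text
t: 27.35
eef_pos: [0.5445, -0.0181, 0.0239]
ee_rot: [-3.134, 0.003, -1.483]
force: [1.1, -0.7, -4.1]
width: 0.0438
side pointer (np.float64(0.5871100411398507), [[0.04, 0.043, 0.046, 0.049, 0.052, 0.055, 0.058], [1.071, 0.384, 0.541, 0.841, 0.395, 0.358, 0.897]])
side tab (np.float64(0.8564204359371583), [[0.068, 0.071, 0.074, 0.077], [2.085, 0.662, 0.907, 1.421]])
0.68 2.361321346930611 0.06296685235400921
top pointer (np.float64(-28.940374914384915), [[0.049, 0.052, 0.055, 0.058], [-29.603, -28.674, -29.011, -28.94]])
top tab 0
[ 0.5445 -0.0181  0.0239] [-3.1342  0.0027 -1.483 ] [ 3.1907 -1.1088 -3.9963] [-0.4422 -0.6579 -0.1518]
```

```bash
python3 -m inch '0.3 0 0 -0.15 0 0 0; 0.3 0 0 -0.15 0 0 0; 1 0 0 0 0 0 0; 1 0 0 0 0 0 0; 1 0 0 0 0 0 0; 1 0 0 0 0 0 0; 1 0 0 4 0 0 0; 1 0 0 9 0 0 0; 1 0 4 14 0 0 0; 1 -2 10 16 0 0 0; 1 -5.8 17.3 16 0 0 0; 1 -5.8 17.3 16 0 0 0'; python3 ang.py; python3 - <<'E'
from fit import *
for c in('top','side'):
    f=grab_frame(c)
    im=np.array(f['pixels']); 
    print(c,'hub',rect(f,im,(.5425,-.0194),0,.024,.022,.086))
    print(c,'cap',circle(f,255-im,(.488,.152),.0245,.062,span=.01))
    save(f,c+'11.png')
E
```

```text
t: 29.05
eef_pos: [0.4853, 0.1572, 0.1845]
ee_rot: [-3.133, 0.004, -1.481]
force: [1.1, -0.3, 0.5]
width: 0.0877
side pointer (np.float64(0.5530547785562672), [[0.04, 0.043, 0.046, 0.049, 0.052, 0.055, 0.058], [1.081, 0.485, 0.473, 0.725, 0.491, 0.46, 0.804]])
side tab (np.float64(0.9515063157748391), [[0.068, 0.071, 0.074, 0.077], [2.213, 0.763, 0.914, 1.416]])
0.87 -2.830598740999958 0.06285201525708785
top pointer (np.float64(1.0381117934934951), [[0.04, 0.043, 0.046, 0.049, 0.052, 0.055, 0.058], [1.364, 1.243, 1.138, 1.039, 0.951, 0.992, 1.037]])
top tab (np.float64(1.6646179478516299), [[0.068, 0.071, 0.074, 0.077], [1.469, 1.557, 1.794, 1.936]])
0.75 1.3197614869184686 0.06708046868527218
[0.4863 0.1552 0.1839] [-3.1342  0.0026 -1.4816] [-0.1373 -0.3742  0.6031] [-0.1106  0.1836  0.0273]
top hub (array([ 0.5413, -0.0186,  3.6859]), np.float32(-19.90541))
top cap (array([0.4853, 0.162 ]), np.float32(-15.966195))
side hub (array([ 0.5398, -0.0214,  3.9903]), np.float64(-38.63323974609375))
side cap (array([0.4877, 0.1485]), np.float32(-40.995937))
```

```bash
python3 - <<'E'
from fit import *
f=grab_frame('side'); im=np.array(f['pixels'])
for z in(.080,.083,.086,.089,.092,.1): print(z,rect(f,im,(.5425,-.0194),3,.024,.022,z))
E
python3 -m inch '1 0.1 -0.2 -5 0 0 0; 1 0.1 -0.2 -10 0 0 0; 1 0.1 -0.2 -14 0 0 0; 1 0.1 -0.2 -18 0 0 0; 1 0.1 -0.2 -19.2 0 0 0; 1 0.1 -0.2 -19.2 0 0 0; 0.3 0.1 -0.2 -19.2 0 0 0; 0.3 0.1 -0.2 -19.2 0 0 0; 0.3 0.1 -0.2 -19.2 0 0 0; 0.3 0.1 -0.2 -19.2 0 0 0; 0.3 0.1 -0.2 -19.2 0 0 0; 0.3 0.1 -0.2 -19.2 0 0 0' 20; python3 -m inch '0.3 0 0 0 0 0 0;0.3 0 0 0 0 0 0; 0.3 0 0 0 0 0 0'
```

```text
0.08 (array([ 0.5386, -0.0182,  4.2994]), np.float32(-38.659534))
0.083 (array([ 0.5392, -0.0199,  4.7166]), np.float64(-38.65522003173828))
0.086 (array([ 0.5398, -0.0215,  4.3268]), np.float32(-38.708797))
0.089 (array([ 0.5404, -0.0232,  4.4329]), np.float64(-38.685543060302734))
0.092 (array([ 0.541 , -0.025 ,  4.5809]), np.float64(-38.648338317871094))
0.1 (array([ 0.5423, -0.0254,  3.8882]), np.float32(-35.702507))
t: 30.9
eef_pos: [0.4881, 0.1526, -0.0079]
ee_rot: [-3.134, 0.003, -1.484]
force: [-0.9, 1.6, 5.5]
width: 0.0479
t: 31.28
eef_pos: [0.4881, 0.1526, -0.0079]
ee_rot: [-3.134, 0.003, -1.484]
force: [-0.1, 0.3, 3.3]
width: 0.0477
```

```bash
python3 -m inch '0.3 0 0 2 0 0 0; 0.3 0 0 7 0 0 0; 0.3 0 0 12 0 0 0; 0.3 0 0 14.5 0 0 0; 0.3 2 -5 14.5 0 0 0; 0.3 4 -11 14.5 0 0 0; 0.3 5.4 -17.2 14.5 0 0 0; 0.3 5.4 -17.2 14.5 0 0 0; 0.3 5.4 -17.2 14.5 0 0 0'; cat > cap.py <<'E'
from fit import *
s=telemetry.get_state();T=s['eef_pos'];print(T,s['ee_rot'],s['width'],s['force'])
f=grab_frame('side');im=np.array(f['pixels']); r=T[2]+.0079
print('rim front',circle(f,255-im,T[:2],.0245,r,span=.008,sect=lambda a:(a>210)&(a<350)))
m,p=mask('side','cap'); print(p,m.sum() if m is not None else 0)
for n,z in(('cap',r),('shaft_end',.102),('lever',.056)):
    for q in pinpoint('side',n)[:1]: print(n,round(q['p'],2),at_z(f,q['location'],z))
save(f,'capnow.png')
E
python3 cap.py
```

```text
t: 32.4
eef_pos: [0.5416, -0.0199, 0.1364]
ee_rot: [-3.135, 0.003, -1.485]
force: [-0.7, -0.0, -0.7]
width: 0.0476
[ 0.5416 -0.0199  0.1364] [-3.1351  0.0028 -1.4854] 0.04760937938327049 [-0.652  -0.0375 -0.6611]
rim front (array([ 0.5403, -0.0141]), np.float32(-42.686676))
0.41 53
cap 0.18 [ 0.6162 -0.0691  0.1443]
shaft_end 0.69 [ 0.5395 -0.0157  0.102 ]
lever 0.95 [ 0.5396 -0.0213  0.056 ]
```

```bash
python3 -m inch '0.3 0.15 0 0 0 0 0; 0.3 0.15 0 -2 0 0 0; 0.3 0.15 0 -3.8 0 0 0; 0.3 0.15 0 -3.8 0 0 0'; python3 -m inch '0.3 0 0 -0.5 0 0 0; 0.3 0 0 -0.5 0 0 0'; python3 -m inch '0.3 0 0 -0.5 0 0 0; 0.3 0 0 -0.5 0 0 0'
```

```text
t: 33.15
eef_pos: [0.5425, -0.0181, 0.098]
ee_rot: [-3.136, 0.002, -1.481]
force: [0.5, -0.1, -0.4]
width: 0.0475
t: 33.4
eef_pos: [0.5426, -0.0179, 0.0932]
ee_rot: [-3.136, 0.003, -1.481]
force: [0.1, -0.2, -1.2]
width: 0.0473
t: 33.65
eef_pos: [0.5424, -0.0179, 0.088]
ee_rot: [-3.137, 0.003, -1.481]
force: [0.0, -0.5, -1.0]
width: 0.0481
```

```bash
python3 -m inch '0.3 0.05 -0.1 -0.5 0 0 0; 0.3 0.05 -0.1 -0.7 0 0 0; 0.3 0.05 -0.1 -0.7 0 0 0'; python3 -m inch '0.3 0 0 -0.2 0 0 0; 0.3 0 0 -0.3 0 0 0; 0.3 0 0 -0.3 0 0 0'; python3 cap.py
```

```text
t: 34.02
eef_pos: [0.5427, -0.019, 0.0807]
ee_rot: [-3.137, 0.002, -1.481]
force: [0.5, 0.1, -0.4]
width: 0.0476
t: 34.4
eef_pos: [0.5428, -0.019, 0.0781]
ee_rot: [-3.137, 0.002, -1.481]
force: [-1.0, -0.1, 3.6]
width: 0.0478
[ 0.5428 -0.019   0.0781] [-3.1368  0.0023 -1.481 ] 0.04776631319166773 [-0.9699 -0.0818  3.6448]
rim front (array([ 0.541 , -0.0214]), np.float32(-37.590862))
0.68 1441
lever 0.92 [ 0.5394 -0.0198  0.056 ]
```

Contact came at exactly the expected rim height, 86 mm. I'll release, retreat and check.

```bash
python3 -m inch '1 0 0 0.1 0 0 0; 1 0 0 0.1 0 0 0; 1 0 0 0.1 0 0 0; 1 0 0 0.1 0 0 0; 1 0 0 4 0 0 0; 1 0 0 9 0 0 0; 1 0 4 13 0 0 0; 1 -1 10 15 0 0 0; 1 -2 16 15 0 0 0; 1 -2 20 15 0 0 0; 1 -2 20 15 0 0 0'; python3 ang.py; python3 - <<'E'
from fit import *
ims=[]
for c,b in(('top',(240,220,420,400)),('side',(180,180,360,360))):
    f=grab_frame(c); im=np.array(f['pixels']); 
    print(c,'cap',circle(f,255-im,(.5425,-.0194),.0245,.148,span=.008))
    ims.append(cv2.resize(im[b[1]:b[3],b[0]:b[2],::-1],(395,395),interpolation=cv2.INTER_CUBIC))
cv2.imwrite('pics/final.png',np.hstack(ims))
E
```

```text
t: 36.02
eef_pos: [0.5225, 0.1835, 0.2278]
ee_rot: [-3.137, 0.002, -1.478]
force: [0.1, -0.4, -0.0]
width: 0.0874
side pointer (np.float64(0.628599512346298), [[0.04, 0.043, 0.046, 0.049, 0.052, 0.055, 0.058], [1.088, 0.49, 0.622, 0.818, 0.481, 0.458, 0.799]])
side tab (np.float64(0.9557092542652196), [[0.068, 0.071, 0.074, 0.077], [2.223, 0.76, 0.912, 1.418]])
0.71 0.8456643061628493 0.06321600823904568
top pointer (np.float64(1.1948685499532823), [[0.04, 0.043, 0.046, 0.049, 0.052, 0.055, 0.058], [1.376, 1.329, 1.404, 1.249, 0.973, 0.965, 1.046]])
top tab (np.float64(1.6616652414223196), [[0.068, 0.071, 0.074, 0.077], [1.493, 1.57, 1.781, 1.934]])
0.46 1.0797696478373782 0.06493239769067839
[0.5228 0.1803 0.228 ] [-3.137   0.0021 -1.4815] [-0.6399  0.6336  1.0332] [-0.1583  0.0868  0.0105]
top cap (array([ 0.5402, -0.0185]), np.float64(-58.28501510620117))
side cap (array([ 0.5411, -0.0238]), np.float64(-41.41704559326172))
```

View pics/final.png

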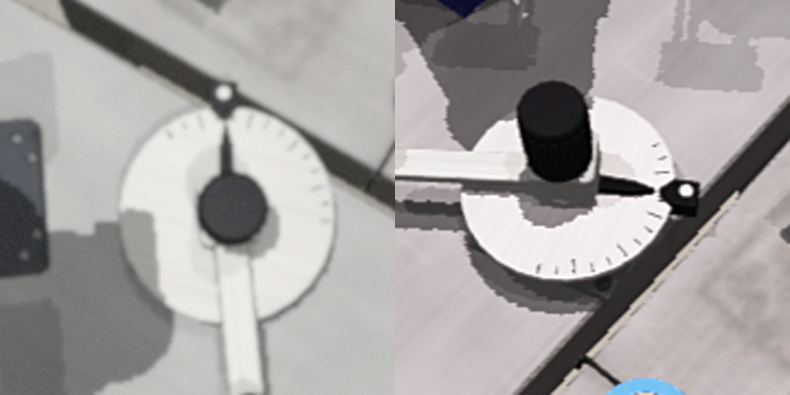

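The cap stands upright on the hub at (555,130) in the side view, and the lever arm is opposite the pointer. The pointer tip meets the tab's tip at (655,190) in the side view and (225,120) from above. I'm handing in.

```bash
python3 - <<'E'
from h import *
print(arm.job_done())
E
```

```text
the job is handed in; nothing more can be done
None
```

I took the cap off and stood it on the bench, threaded the lever onto the shaft, turned the pointer to the tab and put the cap back on the hub. I handed in at about 36 s of the 72 s allowed. No verdict was reported.

**Last checks**
- **Lever:** it touched the collar within 0.1 mm of the height I had worked out. Its arm is opposite the pointer.
- **Pointer:** about 0.4° (0.5 mm) short of the tab's tip by edge measurement from both cameras. I did not correct this further. The network's own pointer-tip readings scattered by a few degrees, so I did not rely on them.
- **Cap:** it touched the hub at 86 mm as expected and looks upright in both views. The two cameras disagree on its position by about 5 mm sideways.
- **Bystanders:** the tab's angle did not change. The tape roll, grease tin and wrench looked in place whenever they were in view, but I did not measure them at the end. No contact was felt near them.

**What went wrong:** the first two tries at gripping the lever closed on nothing. The finger tips are really about 36 mm above the reported tool height. I found that in the images and allowed for it from then on. The first cap grip was therefore near the cap's top, but it held.

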